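# Clear the spray can and pull the broken watch for repair

### The job

The square watch with the broken strap must come off the slanted display stand, which faces away from you, for repair, but a spray can stands in front of it: first set the can upright, wholly on the rubber mat. Then lift the square watch out together with its cushion and set it down flat, face up, on the floor of the open repair tray. Do not drop or knock over anything, and leave the two round watches and the other things on the counter where they are.

Things in the scene. Friction and masses are not known exactly. Their poses are not given: they have to be found in the camera images.
- reject: Square watch fixed on its cushion, 0.16 kg: cream block 80 (x) x 60 (y) x 40 (z) mm; on top a square steel case 40 x 40 x 10 mm (total height 50) and one dark strap half (+x side; the other is missing). Origin: centre of underside; z out of the face, x up the slope, y along the row. At the start z leans 35 degrees away from the robot. Grip across y, tool along -z.
- can: Upright spray can, 52 mm diameter up to 140 mm, a shoulder to 148 mm, then a white cap of 38 mm diameter up to 180 mm; about 0.24 kg. It stands in front of the square watch (customer side, beyond the stand seen from the robot), 95 to 110 mm horizontally from the watch cushion's origin. Origin: centre of its underside, z up.
- mat: Fixed square black rubber mat, 150 x 150 mm, 4 mm thick, flat on the counter to one side. Origin: centre of its underside (on the counter), x and y along its edges.
- tray: Fixed open white repair tray, 180 (x) x 200 (y) x 35 (z) mm, walls and floor 5 mm thick, on the other side. Origin: centre of its underside.
- tray_in (a point): Centre of the repair tray's inner floor, 5 mm above the counter, axes as the tray's; inside 170 (x) x 190 (y) mm.
- stand: Fixed wooden stand, 336 mm wide (y), with three cushions side by side 95 mm apart (35 mm gaps) on a 35 degree slope that faces away from the robot (stand's -x = world +x). Origin on the counter, 60 mm below the middle cushion's origin. A lip 14 mm high, 8 thick, holds the cushions' lower edges.
- lamp_bar (a point): Middle of the stand's aluminium lamp bar, 16 mm deep (x), 16 high, 336 long (y), 215 mm above the counter, over the middle of the row, on brackets at its ends. A gripper pointing straight down over a cushion hits it; one leaning 35 degrees outward, along the cushion's z (fingers pointing back at the robot), clears it. Lift the cushion 120 mm along its own z to be clear of all.
- watch_a: A round watch (steel case 40 mm diameter, both strap halves) on the same kind of cushion, 80 x 60 x 40 mm, in another place of the stand. Leave alone. Same origin and axes as the square one.
- watch_b: The other round watch, as watch_a. Leave alone.
- calculator: Black pocket calculator 140 x 85 x 19 mm lying flat. Leave alone. Origin: centre of underside.
- oil_jar: Small amber jar, 52 mm diameter, 55 mm high. Leave alone. Origin: centre of underside.
- screwdriver: Screwdriver 170 mm long, lying. Leave alone. Origin: underside.
- carton: Cardboard carton 70 x 90 x 50 mm. Leave alone. Origin: centre of underside.
- cup: White mug 76 mm diameter, 75 mm high. Leave alone. Origin: centre of underside.
There are look-alikes about, which are no part of the job. What is shaped like the reject but pink is not meant.

How it is judged:
On the way, in this order (a step that is already met when the one before it is completed fails the run):
1. the can stands upright on the mat, let go, before the square watch is taken (x of can in the frame of mat between -0.052 and 0.052 m and y of can in the frame of mat between -0.052 and 0.052 m and z of can in the frame of mat below 0.01 m and angle between can's own z axis and vertical below 0.1 rad and contact force between the fingers and can below 0.1 N), for 0.2 s.
2. the square watch is lifted off the stand (distance of reject from where it was at the start of the episode above 0.06 m and contact force between the fingers and reject above 0.3 N), for 0.1 s.
At the end, for the whole second after the job is handed in: Can upright (0.1 rad) on the mat, its centre within 52 mm of the mat's centre along each edge; square watch's cushion on the tray's floor (within 8 mm), face up (0.1 rad); both at rest; round watches and bystanders within 30 mm of their starts (x of can in the frame of mat between -0.052 and 0.052 m and y of can in the frame of mat between -0.052 and 0.052 m and z of can in the frame of mat below 0.01 m and angle between each of can, reject's own z axis and vertical below 0.1 rad and x of reject in the frame of tray_in between -0.07 and 0.07 m and y of reject in the frame of tray_in between -0.08 and 0.08 m and z of reject in the frame of tray_in below 0.008 m and linear speed of each of can, reject below 0.02 m/s and distance of each of watch_a, watch_b, calculator, oil_jar, screwdriver, carton, cup from where it was at the start of the episode below 0.03 m); the robot touches nothing.
It fails at once if the square watch is let go more than 20 mm above the tray's floor (dropped in) (horizontal distance between reject and tray_in below 0.12 m and z of reject in the frame of tray_in above 0.02 m and contact force between the fingers and reject below 0.02 N).
It fails at once if the can is let go more than 20 mm above the mat (dropped) (horizontal distance between can and mat below 0.1 m and z of can in the frame of mat above 0.024 m and contact force between the fingers and can below 0.02 N).
It fails at once if the can is knocked over (tilts more than 0.7 rad) (angle between can's own z axis and vertical above 0.7 rad).
It fails at once if a round watch is moved more than 30 mm (distance of any of watch_a, watch_b from where it was at the start of the episode above 0.03 m).
It fails at once if a bystander is moved more than 50 mm (distance of any of calculator, oil_jar, screwdriver, carton, cup from where it was at the start of the episode above 0.05 m).
It also fails if it takes over 61 s, if anything falls off the work surface, if the arm or the gripper's body presses on something with over 40 N, if the wrist force passes 120 N, or if a joint passes its speed limit or range.

### The arm

A 6-joint arm with a two-finger parallel gripper is mounted at the origin on the work surface. World frame = base frame: x ahead of the robot, y to its left, z up, the work surface at z = 0. Lengths are in m, angles in rad, forces in N, time in s.
With the tool pointing down it reaches from about 0.3 to 0.875 m from the base axis. Payload 6.4 kg.
Tool frame: the origin (TCP) lies at the very end of the fingers, on their centre line; the grasp point (between the pads) lies 19 mm behind it; z points along the fingers, y is the line along which they close (so a half turn about z gives the same grasp; the last joint's range is limited). The gripper opens to 85 mm and grips with 20 to 120 N. Pads are 22 mm wide; open, the fingers measure 114 mm over their backs; the gripper's body (76 mm by 85 mm) begins 54 mm behind the grasp point. The pads swing forward as they close: fully open they stand 13 mm farther back than shut.
Start: joints at [1.077, 0.181, 1.607, -0, 1.354, -0.206], TCP at [0.163, 0.551, 0.231] pointing down, gripper open.
Joint ranges: [-2.99, 2.99], [-0.89, 2.07], [0.3, 2.58], [-1.14, 4.28], [0, 2.63], [-3.12, 3.12]. Speed limits (rad/s): [2.57, 2.57, 3.01, 3.14, 3.14, 3.14].

### API

Orientations are given as a unit quaternion [w, x, y, z].
In Python, from bench import telemetry, camera, ctrl, spotter gives the robot as it stands.
- The arm moves only by the tool send_rows, never from a script. Its argument "series" is a list of rows, each a list of 3 entries, a list of its own where there are three numbers: the turn, a rotation vector about the world's x, y, z in degrees, then the shift along the world's x, y, z in mm, then the closure, from -1 (fully open) to 1 (shut), so that 0 is half open. In form: [[[rx, ry, rz], [dx, dy, dz], gripper], ...]. A call has 1 to 10 rows; each row is the pose to reach, as a shift and turn from the pose commanded when the call began; what a row does not reach only later rows make up. A row lasts 1/8 s, in which the tool goes at most 62.5 mm and 10.7 degrees, less where a joint would pass 70% of its speed; a pose out of reach is approached as far as the arm can. A call with a gripper value outside its range is refused whole. The fingers move at their own pace and stop on an object; the grip force is fixed at half the most. Time passes only in rows, so rows that repeat a pose let the fingers close. It gives the time, the measured TCP pose, the force, the opening and the grip force at its end, in the units of the state.
- telemetry.get_obs(): the state, without advancing time (a new reading comes with each control period).
- camera(name): name is "scene" or "top" or "wrist"; returns a dict with "pixels" (384x512x3 uint8, red, green, blue), "camera_matrix" (3x3 intrinsics, pixels), "xyz" and "orientation" of the camera in the world. Camera axes: x right, y up, looking along -z (the intrinsics and any distortion apply to the point x, -y, -z); pixel columns grow to the right and rows downward; lengths in m; the calibration is good to about 2 mm. The wrist camera is an equidistant fisheye: a pixel r from the principal point sees the ray r / f radians off the axis. A picture is of the moment at which its call begins. There is no depth.
- ctrl.hand_in(): hands the job in; it is judged then, once.
Trained networks look in the newest picture that a camera, given by its name, has taken for a name from the list of things; names that differ only in an ending like _2 or _b are one class to them, and where a whole thing is asked for, a point or a joint stands for the part that bears it (a point fixed in the world has none). Each returns a list of dicts, best first, with "conf" (0 to 1); they miss things now and then, are a little off and sometimes report something else, mostly with a low value. They report only what shows in the picture. A call takes as long as a camera call. They do not tell look-alikes from the thing itself.
- spotter.boxes_of(thing, camera): "xyz" ([x, y, z] in m, in world coordinates, good to about 4 mm: the middle of the surface that is visible of it).
- spotter.landmark_of(thing, camera): "xyz" ([x, y, z] in m, in world coordinates, good to about 4 mm: a listed point, or the origin of a listed thing).
The state is a dict: "time_s": time; "q": joint angles; "dq": joint speeds; "joint_efforts": joint torques, N m; "eef_pos": TCP position; "eef_rot": TCP orientation; "wrist_force": force on the tool from outside, world axes, zero at the start; "torque": the same for the moment, N m; "opening": opening from 0.0 (shut) to 1.0 (fully open); "grasp_force": force on a finger pad.
Only numpy, scipy, OpenCV 4.12 (cv2) and the standard library are available. Lean on these libraries where they do the work, as an engineer would, in place of code of your own. Each camera call takes 0.05 s, during which the arm holds its last target. There are 200 camera calls.

## Working session

There is one attempt and no reset: what is moved stays moved. The work goes in short steps, Python scripts to look and compute and a tool call to move; the robot and the scene stay as the last step left them, time stands still between calls to the robot, and variables do not carry over. Pictures are saved under pics/ and viewed, at most 10 in all, crops included, and the job is handed in when it is done.

Besides the shell and the picture viewer there is one more tool, called after "Call:" by a JSON object that holds its "api" and its "payload", one argument or row to a line. send_rows: Moves the arm, as the interface text tells. Its arguments: {"type":"object","properties":{"series":{"type":"array","items":{"type":"array"}}},"required":["series"]}

```bash
mkdir -p pics; python3 - <<'E'
from bench import telemetry, camera, ctrl, spotter
import cv2, numpy as np
o=telemetry.get_obs(); print(o['eef_pos'],o['eef_rot'])
ims=[]
for c in ("scene","top"):
    d=camera(c); cv2.imwrite(f"pics/{c}0.png",d['pixels'][...,::-1]); print(c,d['xyz'],d['orientation'],d['camera_matrix'])
    for t in "reject can mat tray tray_in stand lamp_bar watch_a calculator oil_jar screwdriver carton cup".split():
        print(t,[(np.round(r['xyz'],3).tolist(),round(r['conf'],2)) for r in spotter.landmark_of(t,c)[:3]])
E
```

```text
[0.16295143 0.55086753 0.23038424] [-3.02139513e-04  1.43420013e-01  9.89661540e-01 -8.02445255e-04]
scene [1.46130984 0.78656266 0.98876789] [0.38013179 0.1978224  0.42262125 0.79859714] [[494.5259555    0.         248.61255987]
 [  0.         494.5259555  179.28959719]
 [  0.           0.           1.        ]]
reject [([0.522, -0.044, 0.06], 0.91), ([0.357, 0.181, -0.002], 0.58), ([0.304, -0.379, 0.002], 0.44)]
can [([0.616, -0.06, 0.002], 0.58), ([0.518, -0.04, 0.001], 0.5)]
mat [([0.516, -0.363, 0.002], 0.95)]
tray [([0.515, 0.363, -0.002], 0.81)]
tray_in [([0.517, 0.367, 0.008], 0.79)]
stand [([0.519, -0.045, 0.005], 0.73), ([0.536, -0.042, 0.214], 0.62)]
lamp_bar [([0.536, -0.044, 0.215], 0.61)]
watch_a [([0.53, 0.054, 0.058], 0.72), ([0.514, -0.135, 0.058], 0.62)]
calculator [([0.701, -0.325, -0.003], 0.71)]
oil_jar [([0.71, 0.264, -0.001], 0.82)]
screwdriver [([0.373, -0.058, 0.005], 0.74)]
carton [([0.692, 0.382, -0.003], 0.78), ([0.518, -0.044, 0.002], 0.25)]
cup [([0.742, 0.035, 0.001], 0.97)]
top [ 0.39036143 -0.02155625  1.18365419] [-0.7014417  -0.04538707  0.03779468  0.71027538] [[374.04512492   0.         249.8263256 ]
 [  0.         374.04512492 188.46347448]
 [  0.           0.           1.        ]]
reject [([0.519, -0.041, 0.058], 0.86), ([0.361, 0.183, -0.001], 0.71), ([0.305, -0.382, -0.001], 0.64)]
can [([0.613, -0.06, 0.003], 0.97), ([0.697, -0.325, -0.0], 0.24)]
mat [([0.51, -0.365, -0.001], 0.58), ([0.693, 0.386, 0.0], 0.43)]
tray [([0.517, 0.364, -0.003], 0.62)]
tray_in [([0.518, 0.368, 0.005], 0.76)]
stand [([0.519, -0.041, -0.004], 0.56)]
lamp_bar [([0.538, -0.045, 0.216], 0.77), ([0.7, -0.326, -0.002], 0.6)]
watch_a [([0.532, 0.055, 0.061], 0.74), ([0.512, -0.138, 0.055], 0.62)]
calculator [([0.701, -0.325, -0.002], 0.68)]
oil_jar [([0.711, 0.258, 0.003], 0.78)]
screwdriver []
carton []
cup [([0.741, 0.035, -0.0], 0.81), ([0.51, -0.138, 0.058], 0.46)]
```

View pics/scene0.png

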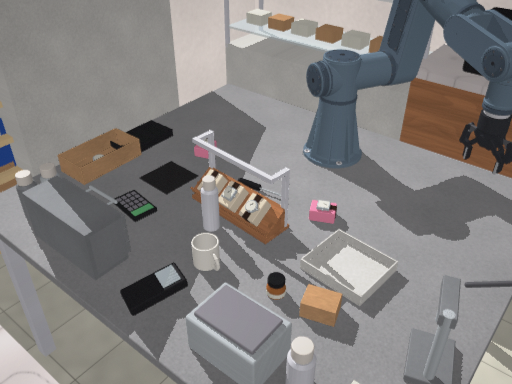

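View pics/top0.png

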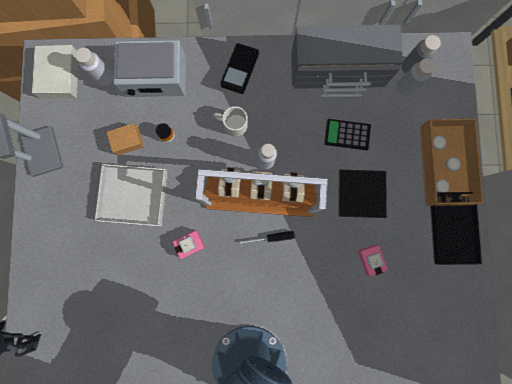

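The scene view shows the can at about (210,205), in front of the middle (square) watch at about (232,192). The pink look-alikes lie at (322,210) and (205,148). In the top view the can is at (268,155), the stand's lamp bar runs from (200,172) to (326,180), the mat is at (362,193) and the tray at (131,195).

```bash
python3 - <<'E'
import cv2
a=cv2.imread("pics/scene0.png")[128:236,178:298]; cv2.imwrite("pics/s1.png",cv2.resize(a,None,fx=5.5,fy=5.5,interpolation=cv2.INTER_CUBIC))
a=cv2.imread("pics/top0.png")[140:220,192:332]; cv2.imwrite("pics/t1.png",cv2.resize(a,None,fx=5.5,fy=5.5,interpolation=cv2.INTER_CUBIC))
E
```

```text
(no output)
```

View pics/s1.png

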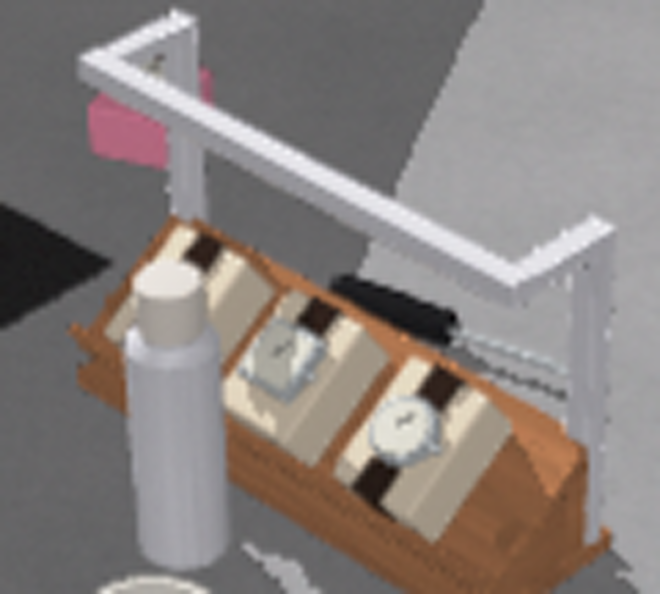

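View pics/t1.png

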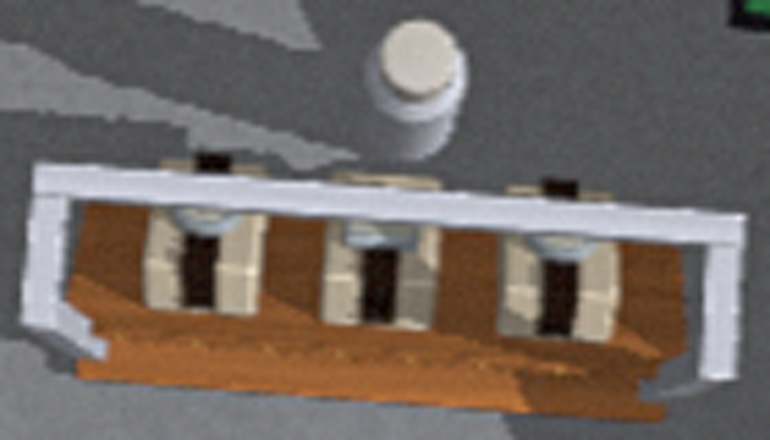

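```bash
cat > h.py <<'E'
import numpy as np, cv2
from scipy.spatial.transform import Rotation as R
C={'scene':([1.46130984,0.78656266,0.98876789],[0.38013179,0.1978224,0.42262125,0.79859714],494.526,248.613,179.290),
'top':([0.39036143,-0.02155625,1.18365419],[-0.7014417,-0.04538707,0.03779468,0.71027538],374.045,249.826,188.463)}
def rot(q): return R.from_quat([q[1],q[2],q[3],q[0]])
def proj(P,c):
    p,q,f,u,v=C[c]; X=rot(q).inv().apply(np.atleast_2d(P)-p)
    return np.c_[u-f*X[:,0]/X[:,2], v+f*X[:,1]/X[:,2]]
def ray(px,c):
    p,q,f,u,v=C[c]; d=rot(q).apply([(px[0]-u)/f,-(px[1]-v)/f,-1]); return np.array(p),d/np.linalg.norm(d)
def tri(a,b):
    A=np.zeros((3,3));B=np.zeros(3)
    for px,c in((a,'scene'),(b,'top')):
        p,d=ray(px,c);M=np.eye(3)-np.outer(d,d);A+=M;B+=M@p
    return np.linalg.solve(A,B)
def cush(yaw):  # columns x up slope, y row, z face normal ; yaw of stand's facing direction
    h=np.array([np.cos(yaw),np.sin(yaw),0]); t=np.radians(35); k=np.array([0,0,1.])
    z=np.sin(t)*h+np.cos(t)*k; x=-np.cos(t)*h+np.sin(t)*k
    return np.c_[x,np.cross(z,x),z]
E
python3 - <<'E'
from h import *
s=lambda x,y:(178+(x+.5)/5.5-.5,128+(y+.5)/5.5-.5); t=lambda x,y:(192+(x+.5)/5.5-.5,140+(y+.5)/5.5-.5)
print('cap',tri(s(168,277),t(418,58)))
print('barL',tri(s(517,277),t(35,165)),'barR',tri(s(80,55),t(746,213)))
S=cv2.imread("pics/s1.png");T=cv2.imread("pics/t1.png")
yaw=np.radians(-5.4);M=cush(yaw)
for o in ([.5205,-.0425,.06],[.531,.0545,.06],[.5125,-.1365,.06]):
    for (a,b,z) in((40,30,0),(40,30,40),(20,20,50)):
        P=np.array([[sx*a,sy*b,z] for sx,sy in((1,1),(1,-1),(-1,-1),(-1,1))])/1e3@M.T+o
        for im,c,ox,oy in((S,'scene',178,128),(T,'top',192,140)):
            q=((proj(P,c)-[ox,oy]+.5)*5.5-.5).round().astype(int)
            cv2.polylines(im,[q],True,(0,255,0) if z!=50 else (0,0,255),1)
cv2.imwrite("pics/ov.png",np.vstack([S[200:520,:560],T[130:380,200:760]]))
E
```

```text
cap [ 0.61486224 -0.06199936  0.1784811 ]
barL [0.5549723  0.12225899 0.22540295] barR [ 0.52736672 -0.21201284  0.22176975]
```

View pics/ov.png

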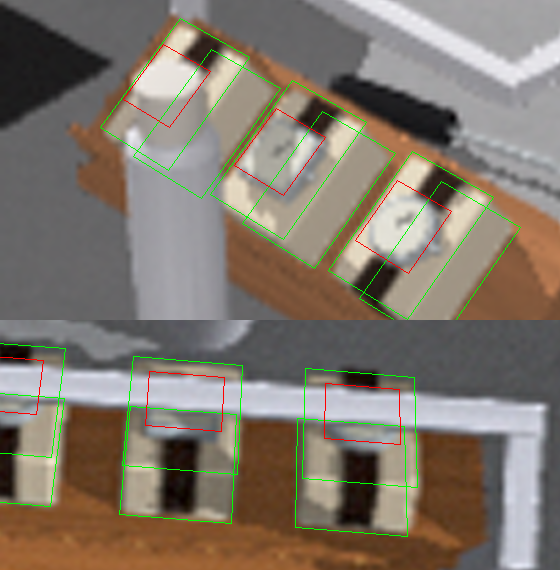

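The model outlines match both views to about 2 mm, so the reject is at (0.521, -0.043, 0.06) with yaw about -5°. The can's cap is at (0.615, -0.062, 0.178). Now I move to the can.

Call:
{"api": "send_rows", "payload": {
  "series": [
    [[0, 0, 0], [0, 0, 60], -1],
    [[0, 0, 6], [30, -40, 90], -1],
    [[0, 0, 11.5], [67, -90, 90], -1],
    [[0, 0, 11.5], [104, -140, 90], -1],
    [[0, 0, 11.5], [141, -190, 90], -1],
    [[0, 0, 11.5], [178, -240, 90], -1],
    [[0, 0, 11.5], [215, -290, 90], -1],
    [[0, 0, 11.5], [252, -340, 90], -1],
    [[0, 0, 11.5], [289, -390, 90], -1],
    [[0, 0, 11.5], [326, -440, 90], -1]
  ]
}}

```text
time_s: 2.65
eef_pos: [0.4902, 0.1095, 0.3216]
eef_rot: [0.0, 0.044, 0.999, 0.0]
wrist_force: [0.6, 0.9, -0.5]
opening: 0.998
grasp_force: 0.0
```

Call:
{"api": "send_rows", "payload": {
  "series": [
    [[0, 0, 0], [37, -50, 0], -1],
    [[0, 0, 0], [74, -100, 0], -1],
    [[0, 0, 0], [111, -150, 0], -1],
    [[0, 0, 0], [126, -173, 0], -1],
    [[0, 0, 0], [126, -173, -40], -1],
    [[0, 0, 0], [126, -173, -80], -1],
    [[0, 0, 0], [126, -173, -80], -1],
    [[0, 0, 0], [126, -173, -80], -1]
  ]
}}

```text
time_s: 3.65
eef_pos: [0.616, -0.0617, 0.243]
eef_rot: [0.001, 0.043, 0.999, -0.0]
wrist_force: [0.1, 0.1, 0.9]
opening: 1.0
grasp_force: 0.0
```

```bash
python3 - <<'E'
from bench import telemetry, camera, spotter
import cv2, numpy as np
o=telemetry.get_obs(); print(o['time_s'],o['eef_pos'],o['eef_rot'],o['q'])
d=camera("wrist"); cv2.imwrite("pics/w0.png",d['pixels'][...,::-1]); print(d['xyz'],d['orientation'],d['camera_matrix'])
for t in ("can","reject"): print(t,[(np.round(r['xyz'],3).tolist(),round(r['conf'],2)) for r in spotter.landmark_of(t,"wrist")[:3]])
E
```

```text
3.65 [ 0.61596431 -0.06173237  0.24299917] [ 9.64618542e-04  4.34231174e-02  9.99056277e-01 -2.42131809e-04] [-2.91348366e-01  2.66733296e-01  1.47994304e+00  4.00092873e-06
  1.39292724e+00 -1.77527180e+00]
[ 0.53553041 -0.05389857  0.38520375] [ 0.7276434  -0.11930293 -0.10864408  0.66670711] [[297.31863964   0.         256.50601539]
 [  0.         297.31863964 190.12915886]
 [  0.           0.           1.        ]]
can [([0.616, -0.061, -0.001], 0.87), ([0.516, -0.038, 0.058], 0.42)]
reject [([0.52, -0.038, 0.06], 0.92), ([0.703, -0.323, 0.004], 0.72)]
```

View pics/w0.png

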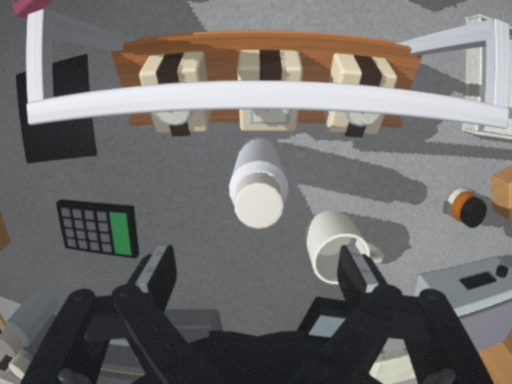

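The wrist view shows the cap centred at about (259,200) between the fingers, with the stand and bar behind it. The detector puts the can at (0.616, -0.061), which agrees with my measurement. I descend and grip the cap.

Call:
{"api": "send_rows", "payload": {
  "series": [
    [[0, 0, 0], [-1, 0, -30], -1],
    [[0, 0, 0], [-1, 0, -60], -1],
    [[0, 0, 0], [-1, 0, -90], -1],
    [[0, 0, 0], [-1, 0, -90], -1],
    [[0, 0, 0], [-1, 0, -90], 1],
    [[0, 0, 0], [-1, 0, -90], 1],
    [[0, 0, 0], [-1, 0, -90], 1],
    [[0, 0, 0], [-1, 0, -90], 1],
    [[0, 0, 0], [-1, 0, -90], 1],
    [[0, 0, 0], [-1, 0, -90], 1]
  ]
}}

```text
time_s: 5.05
eef_pos: [0.6154, -0.0617, 0.1533]
eef_rot: [0.002, 0.043, 0.999, -0.0]
wrist_force: [0.4, 0.9, 5.9]
opening: 0.427
grasp_force: 60.2
```

Call:
{"api": "send_rows", "payload": {
  "series": [
    [[0, 0, 0], [0, 0, 20], 1],
    [[0, 0, 0], [0, 0, 45], 1],
    [[0, 0, 0], [0, 0, 70], 1],
    [[0, 0, 0], [0, -40, 70], 1],
    [[0, 0, 0], [0, -85, 70], 1],
    [[0, 0, 0], [0, -130, 70], 1],
    [[0, 0, 0], [0, -175, 70], 1],
    [[0, 0, 0], [0, -220, 70], 1],
    [[0, 0, 0], [-15, -265, 70], 1],
    [[0, 0, 0], [-45, -302, 70], 1]
  ]
}}

```text
time_s: 6.3
eef_pos: [0.5688, -0.3653, 0.2218]
eef_rot: [0.0, 0.043, 0.999, -0.0]
wrist_force: [-0.2, 0.4, -3.3]
opening: 0.423
grasp_force: 60.5
```

Call:
{"api": "send_rows", "payload": {
  "series": [
    [[0, 0, 0], [-30, 0, 0], 1],
    [[0, 0, 0], [-57, 0, 0], 1],
    [[0, 0, 0], [-57, 0, 0], 1],
    [[0, 0, 0], [-57, 0, -25], 1],
    [[0, 0, 0], [-57, 0, -45], 1],
    [[0, 0, 0], [-57, 0, -55], 1],
    [[0, 0, 0], [-57, 0, -60], 1],
    [[0, 0, 0], [-57, 0, -60], 1]
  ]
}}

```text
time_s: 7.3
eef_pos: [0.5124, -0.3636, 0.1613]
eef_rot: [-0.0, 0.043, 0.999, 0.0]
wrist_force: [0.7, 0.2, -2.9]
opening: 0.43
grasp_force: 61.0
```

```bash
python3 - <<'E'
from bench import telemetry, camera, spotter
import cv2, numpy as np
o=telemetry.get_obs(); print(o['time_s'],o['eef_pos'],o['eef_rot'],o['wrist_force'],o['grasp_force'],o['opening'])
for c in("scene","top"):
    d=camera(c); cv2.imwrite(f"pics/{c}1.png",d['pixels'][...,::-1])
    for t in ("can","mat","reject"): print(t,[(np.round(r['xyz'],3).tolist(),round(r['conf'],2)) for r in spotter.landmark_of(t,c)[:3]])
E
```

```text
7.3 [ 0.51240637 -0.36361435  0.1612986 ] [-2.83148406e-05  4.34093900e-02  9.99057367e-01  2.97876836e-05] [ 0.6512061   0.1784231  -2.93576694] 60.96252679824829 0.43033202324221104
can [([0.512, -0.36, 0.01], 0.71)]
mat [([0.515, -0.36, 0.003], 0.91)]
reject [([0.353, 0.18, 0.0], 0.83), ([0.522, -0.04, 0.056], 0.69), ([0.309, -0.375, 0.0], 0.62)]
can [([0.51, -0.36, 0.009], 0.64)]
mat [([0.512, -0.366, 0.001], 0.77)]
reject [([0.52, -0.04, 0.058], 0.57), ([0.358, 0.185, 0.001], 0.56), ([0.511, -0.36, 0.008], 0.48)]
```

Call:
{"api": "send_rows", "payload": {
  "series": [
    [[0, 0, 0], [0, 0, -3], 1],
    [[0, 0, 0], [0, 0, -5], 1],
    [[0, 0, 0], [0, 0, -5], 1],
    [[0, 0, 0], [0, 0, -5], 1]
  ]
}}

```text
time_s: 8.2
eef_pos: [0.5127, -0.3638, 0.1573]
eef_rot: [0.001, 0.043, 0.999, -0.0]
wrist_force: [-0.3, 1.5, 6.0]
opening: 0.429
grasp_force: 61.6
```

Call:
{"api": "send_rows", "payload": {
  "series": [
    [[0, 0, 0], [0, 0, 0], -1],
    [[0, 0, 0], [0, 0, 0], -1],
    [[0, 0, 0], [0, 0, 0], -1],
    [[0, 0, 0], [0, 0, 0], -1],
    [[0, 0, 0], [0, 0, 0], -1],
    [[0, 0, 0], [0, 0, 30], -1],
    [[0, 0, 0], [0, 0, 70], -1],
    [[0, 0, 0], [0, 0, 120], -1],
    [[0, 0, 0], [40, 10, 160], -1],
    [[0, 0, 0], [40, 10, 160], -1]
  ]
}}

```text
time_s: 9.45
eef_pos: [0.5553, -0.354, 0.3211]
eef_rot: [0.003, 0.042, 0.999, -0.003]
wrist_force: [0.2, 0.1, -0.8]
opening: 1.001
grasp_force: 0.0
```

```bash
python3 - <<'E'
from bench import telemetry, camera, spotter
from h import *
o=telemetry.get_obs(); p=o['eef_pos']; print(o['time_s'],p,o['opening'],o['q'])
for c in("scene","top"):
    d=camera(c); cv2.imwrite(f"pics/{c}2.png",d['pixels'][...,::-1])
    for t in ("can","reject"): print(t,[(np.round(r['xyz'],3).tolist(),round(r['conf'],2)) for r in spotter.landmark_of(t,c)[:3]])
M=cush(np.radians(-5)); org=np.array([.521,-.0425,.06])
R0=rot(o['eef_rot'])
# two candidates: tool z=-n, tool y=+-row
for s in(1,-1):
    z=-M[:,2]; y=s*M[:,1]; T=R.from_matrix(np.c_[np.cross(y,z),y,z])
    print(s,'rotvec deg',(T*R0.inv()).as_rotvec(degrees=True).round(1))
for h in(.005,.13,.16): print(h,((org+h*M[:,2]-p)*1e3).round(1), (org+h*M[:,2]).round(3))
print('n',M[:,2],'row',M[:,1])
E
```

```text
9.45 [ 0.55526674 -0.35396299  0.32114704] 1.0010212670939183 [-7.47677046e-01  3.04995989e-01  1.27716438e+00  6.14696071e-04
  1.55080480e+00 -2.23359587e+00]
can [([0.515, -0.363, 0.005], 0.95)]
reject [([0.519, -0.038, 0.054], 0.94), ([0.355, 0.18, -0.001], 0.65), ([0.698, -0.322, -0.003], 0.64)]
can [([0.515, -0.361, 0.006], 0.43)]
reject [([0.52, -0.04, 0.06], 0.75), ([0.36, 0.184, -0.0], 0.68)]
1 rotvec deg [ 53.3  -4.2 171.8]
-1 rotvec deg [ 3.3 35.3 -0.2]
0.005 [ -31.4  311.2 -257.1] [ 0.524 -0.043  0.064]
0.13 [  40.   305.  -154.7] [ 0.595 -0.049  0.166]
0.16 [  57.2  303.5 -130.1] [ 0.612 -0.05   0.191]
n [ 0.5713938  -0.04999048  0.81915204] row [-0.08715574 -0.9961947   0.        ]
```

The detectors put the can at (0.515, -0.362) on the mat, released. Next I go to the watch, turning the gripper half a turn so the wrist camera stays clear of the lamp bar.

Call:
{"api": "send_rows", "payload": {
  "series": [
    [[0, 0, -10], [20, 10, 0], -1],
    [[0, 0, -20], [40, 40, 0], -1],
    [[0, 0, -30], [60, 75, 0], -1],
    [[0, 0, -40], [80, 110, 0], -1],
    [[0, 0, -50], [100, 145, 0], -1],
    [[0, 0, -60], [105, 180, 0], -1],
    [[0, 0, -70], [105, 215, 0], -1],
    [[0, 0, -80], [105, 250, 0], -1],
    [[0, 0, -90], [105, 285, 0], -1],
    [[0, 0, -90], [105, 305, 0], -1]
  ]
}}

```text
time_s: 11.0
eef_pos: [0.6566, -0.0473, 0.3154]
eef_rot: [-0.001, 0.736, 0.676, -0.0]
wrist_force: [0.0, -0.3, -0.5]
opening: 0.998
grasp_force: 0.0
```

Call:
{"api": "send_rows", "payload": {
  "series": [
    [[0, 0, -10], [0, 0, 0], -1],
    [[0, 0, -20], [0, 0, 0], -1],
    [[0, 0, -30], [0, 0, 0], -1],
    [[0, 0, -40], [0, 0, 0], -1],
    [[0, 0, -50], [0, 0, 0], -1],
    [[0, 0, -60], [0, 0, 0], -1],
    [[0, 0, -70], [0, 0, 0], -1],
    [[0, 0, -80], [0, 0, 0], -1],
    [[0, 0, -90], [0, 0, 0], -1],
    [[0, 0, -90], [0, 0, 0], -1]
  ]
}}

```text
time_s: 12.25
eef_pos: [0.657, -0.0493, 0.3157]
eef_rot: [0.0, 0.999, -0.042, -0.0]
wrist_force: [-0.3, -0.4, 0.3]
opening: 1.003
grasp_force: 0.0
```

Call:
{"api": "send_rows", "payload": {
  "series": [
    [[0.8, 9, 0], [0, 0, 0], -1],
    [[1.6, 18, 0], [0, 0, 0], -1],
    [[2.4, 27, 0], [0, 0, 0], -1],
    [[3, 34.9, 0], [0, 0, 0], -1],
    [[3, 34.9, 0], [0, 0, 0], -1],
    [[3, 34.9, 0], [-20, 3, -45], -1],
    [[3, 34.9, 0], [-40, 3, -95], -1],
    [[3, 34.9, 0], [-50, 3, -130], -1],
    [[3, 34.9, 0], [-50, 3, -130], -1],
    [[3, 34.9, 0], [-50, 3, -130], -1]
  ]
}}

```text
time_s: 13.5
eef_pos: [0.6084, -0.046, 0.1894]
eef_rot: [-0.013, 0.954, -0.041, -0.298]
wrist_force: [-0.1, -0.5, 0.3]
opening: 1.001
grasp_force: 0.0
```

```bash
cat > goal.py <<'E'
from bench import telemetry, camera, spotter
from h import *
o=telemetry.get_obs(); p=o['eef_pos']; print(o['time_s'],p,o['opening'],o['q'])
M=cush(np.radians(-5)); org=np.array([.521,-.041,.06])
z=-M[:,2]; y=M[:,1]; T=R.from_matrix(np.c_[np.cross(y,z),y,z])
print('rotvec deg',(T*rot(o['eef_rot']).inv()).as_rotvec(degrees=True).round(1))
for h in(.004,.06,.16): print(h,((org+h*M[:,2]-p)*1e3).round(1))
E
python3 - <<'E'
from goal import *
d=camera("wrist"); cv2.imwrite("pics/w1.png",d['pixels'][...,::-1])
for t in ("reject","watch_a"): print(t,[(np.round(r['xyz'],3).tolist(),round(r['conf'],2)) for r in spotter.landmark_of(t,"wrist")[:3]])
c=np.array(d['camera_matrix']);P=org+np.array([[sx*a,sy*b,zz] for a,b,zz in((40,30,40),(20,20,50)) for sx,sy in((1,1),(1,-1),(-1,-1),(-1,1))])/1e3@M.T
X=rot(d['orientation']).inv().apply(P-d['xyz']); r=np.hypot(X[:,0],X[:,1]); th=np.arctan2(r,-X[:,2])
q=np.c_[c[0,2]+c[0,0]*th*X[:,0]/r, c[1,2]-c[0,0]*th*X[:,1]/r]
im=d['pixels'][...,::-1].copy()
for k in(0,4): cv2.polylines(im,[q[k:k+4].round().astype(int)],True,(0,255,0) if k==0 else(0,0,255),1)
cv2.imwrite("pics/w1o.png",im)
E
```

```text
13.5 [ 0.60838602 -0.04595925  0.18935107] 1.0011652908264377 [-0.22695171  0.73990344  1.02988994 -0.08759552  1.97148717  1.42066962]
rotvec deg [ 0.1  0.3 -0.1]
0.004 [ -85.1    4.8 -126.1]
0.06 [-53.1   2.  -80.2]
0.16 [ 4.  -3.   1.7]
reject [([0.301, -0.377, 0.001], 0.96), ([0.358, 0.184, 0.001], 0.86), ([0.517, -0.04, 0.058], 0.74)]
watch_a [([0.529, 0.052, 0.057], 0.8), ([0.514, -0.133, 0.061], 0.75)]
```

View pics/w1o.png

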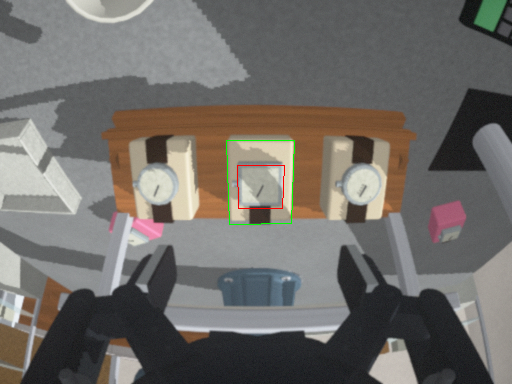

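The wrist overlay lies on the square watch (case outline (237–283, 165–208)) and its cushion (228–294, 140–224) within a pixel or two. I descend along its normal and grip.

Call:
{"api": "send_rows", "payload": {
  "series": [
    [[0, 0.3, 0], [4, -3, 2], -1],
    [[0, 0.3, 0], [-24, -1, -39], -1],
    [[0, 0.3, 0], [-53, 2, -80], -1],
    [[0, 0.3, 0], [-64, 3, -96], -1],
    [[0, 0.3, 0], [-75, 4, -112], -1],
    [[0, 0.3, 0], [-85, 5, -126], -1],
    [[0, 0.3, 0], [-85, 5, -126], -1],
    [[0, 0.3, 0], [-85, 5, -126], -1]
  ]
}}

```text
time_s: 14.65
eef_pos: [0.5231, -0.0409, 0.0609]
eef_rot: [-0.012, 0.952, -0.042, -0.302]
wrist_force: [-0.2, -0.8, 0.4]
opening: 1.003
grasp_force: 0.0
```

Call:
{"api": "send_rows", "payload": {
  "series": [
    [[0, 0, 0], [1, 0, 3], -1],
    [[0, 0, 0], [1, 0, 3], 1],
    [[0, 0, 0], [1, 0, 3], 1],
    [[0, 0, 0], [1, 0, 3], 1],
    [[0, 0, 0], [1, 0, 3], 1],
    [[0, 0, 0], [1, 0, 3], 1],
    [[0, 0, 0], [1, 0, 3], 1]
  ]
}}

```text
time_s: 15.52
eef_pos: [0.524, -0.0408, 0.064]
eef_rot: [-0.012, 0.952, -0.042, -0.302]
wrist_force: [3.0, -0.0, 5.6]
opening: 0.691
grasp_force: 65.3
```

Call:
{"api": "send_rows", "payload": {
  "series": [
    [[0, 0, 0], [11, -1, 16], 1],
    [[0, 0, 0], [23, -2, 33], 1],
    [[0, 0, 0], [40, -3, 57], 1],
    [[0, 0, 0], [57, -5, 82], 1],
    [[0, 0, 0], [80, -7, 115], 1],
    [[0, 0, 0], [91, -8, 131], 1],
    [[0, 0, 0], [91, -8, 131], 1],
    [[0, 0, 0], [91, -8, 131], 1]
  ]
}}

```text
time_s: 16.52
eef_pos: [0.6135, -0.0484, 0.1932]
eef_rot: [-0.013, 0.952, -0.041, -0.304]
wrist_force: [-0.2, 0.1, -2.0]
opening: 0.694
grasp_force: 64.7
```

```bash
python3 - <<'E'
from goal import *
print(o['wrist_force'],o['grasp_force'],o['opening'])
for c in("scene","top"):
    d=camera(c); cv2.imwrite(f"pics/{c}3.png",d['pixels'][...,::-1])
    for t in ("reject","tray_in","tray"): print(t,[(np.round(r['xyz'],3).tolist(),round(r['conf'],2)) for r in spotter.landmark_of(t,c)[:4]])
# tray yaw from top image: bright rectangle
g=cv2.inRange(cv2.imread("pics/top0.png"),(150,150,150),(255,255,255))[160:230,90:175]
n,l,s,_=cv2.connectedComponentsWithStats(g); k=1+s[1:,4].argmax(); print(cv2.minAreaRect(np.argwhere(l==k)[:,::-1].astype(np.float32)))
im=np.hstack([cv2.resize(cv2.imread("pics/scene3.png")[100:320,170:430],None,fx=1.5,fy=1.5),cv2.resize(cv2.imread("pics/top3.png")[90:310,80:340],None,fx=1.5,fy=1.5)]); cv2.imwrite("pics/c3.png",im)
E
```

```text
16.525 [ 0.61349496 -0.04842136  0.19319793] 0.6941845964218655 [-0.22807885  0.75875636  0.99642922 -0.09059767  1.99858096  1.41822209]
rotvec deg [ 0.  -0.4 -0. ]
0.004 [ -90.2    7.2 -129.9]
0.06 [-58.2   4.4 -84. ]
0.16 [-1.1 -0.6 -2.1]
[-0.19406622  0.05414969 -1.96026273] 64.66272354125977 0.6941845964218655
reject [([0.356, 0.181, -0.002], 0.91), ([0.61, -0.047, 0.187], 0.81), ([0.308, -0.375, 0.002], 0.53), ([0.517, -0.044, 0.003], 0.52)]
tray_in [([0.515, 0.369, 0.007], 0.79)]
tray [([0.517, 0.362, 0.0], 0.96)]
reject [([0.306, -0.379, -0.0], 0.61)]
tray_in [([0.515, 0.365, 0.003], 0.83)]
tray [([0.518, 0.362, -0.0], 0.56)]
((40.91396713256836, 37.271018981933594), (66.73583221435547, 55.189308166503906), 7.305758953094482)
```

View pics/c3.png

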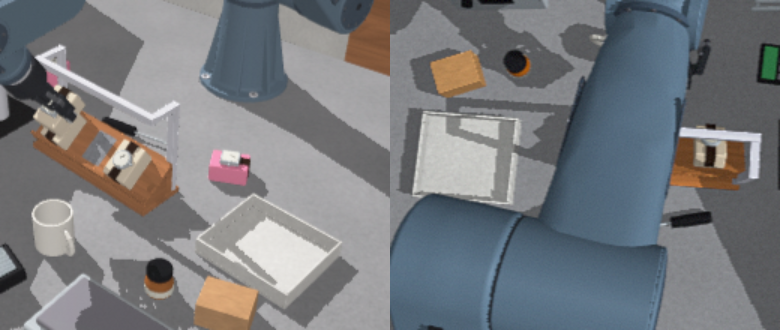

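The watch is in the gripper and off the stand, with its neighbour in place. The tray is clear at about (0.516, 0.366). I raise it, level it and carry it over.

Call:
{"api": "send_rows", "payload": {
  "series": [
    [[0, 0, 0], [10, 0, 45], 1],
    [[0, 0, 0], [20, 0, 90], 1],
    [[-0.8, -9, 0], [20, 0, 130], 1],
    [[-1.6, -18, 0], [20, 0, 130], 1],
    [[-2.4, -27, 0], [20, 0, 130], 1],
    [[-3.1, -35.3, 0], [20, 0, 130], 1],
    [[-3.1, -35.3, 0], [20, 40, 130], 1],
    [[-3.1, -35.3, 0], [10, 85, 130], 1],
    [[-3.1, -35.3, 0], [0, 130, 130], 1],
    [[-3.1, -35.3, 0], [-10, 175, 130], 1]
  ]
}}

```text
time_s: 18.18
eef_pos: [0.6034, 0.1276, 0.3244]
eef_rot: [0.001, 0.999, -0.044, 0.001]
wrist_force: [0.2, 0.5, -1.6]
opening: 0.692
grasp_force: 65.1
```

Call:
{"api": "send_rows", "payload": {
  "series": [
    [[0, 0, 0], [-15, 45, 0], 1],
    [[0, 0, 0], [-30, 90, 0], 1],
    [[0, 0, 0], [-45, 135, 0], 1],
    [[0, 0, 0], [-60, 180, 0], 1],
    [[0, 0, 0], [-75, 215, 0], 1],
    [[0, 0, 0], [-87, 239, 0], 1],
    [[0, 0, 0], [-87, 239, -60], 1],
    [[0, 0, 0], [-87, 239, -120], 1],
    [[0, 0, 0], [-87, 239, -180], 1],
    [[0, 0, 0], [-87, 239, -230], 1]
  ]
}}

```text
time_s: 19.42
eef_pos: [0.5161, 0.3649, 0.0919]
eef_rot: [0.001, 0.999, -0.044, 0.0]
wrist_force: [0.1, 0.1, -1.6]
opening: 0.696
grasp_force: 65.2
```

```bash
python3 - <<'E'
from bench import telemetry, camera, spotter
from h import *
o=telemetry.get_obs(); r=rot(o['eef_rot']).as_matrix()
print(o['time_s'],o['eef_pos'],o['eef_rot'],o['wrist_force'],o['opening']); print(r[:,2],r[:,1])
for c in("scene","top"):
    d=camera(c)
    for t in ("reject","tray_in","can"): print(t,[(np.round(r['xyz'],3).tolist(),round(r['conf'],2)) for r in spotter.landmark_of(t,c)[:4]])
E
```

```text
19.425 [0.51609025 0.36488317 0.09191557] [ 1.24217788e-03  9.99042294e-01 -4.37372728e-02  5.58396726e-05] [ 0.06968596  0.06182903 -1.60406108] 0.6960058972781743
[ 2.91344340e-06 -2.48686103e-03 -9.99996908e-01] [-0.08739091 -0.99617102  0.00247709]
reject [([0.355, 0.178, -0.001], 0.88), ([0.517, 0.367, 0.084], 0.85), ([0.306, -0.376, 0.003], 0.57)]
tray_in [([0.517, 0.366, 0.005], 0.8), ([0.742, 0.036, 0.002], 0.37)]
can [([0.512, -0.365, 0.007], 0.75)]
reject [([0.304, -0.382, 0.001], 0.91), ([0.362, 0.183, 0.001], 0.8), ([0.514, 0.367, 0.09], 0.71)]
tray_in [([0.516, 0.365, 0.005], 0.78)]
can [([0.513, -0.361, 0.006], 0.67)]
```

Underside is about 5 mm below the TCP, so contact is expected near TCP z 0.010.

Call:
{"api": "send_rows", "payload": {
  "series": [
    [[0, 0, 0], [0, 0, -40], 1],
    [[0, 0, 0], [0, 0, -65], 1],
    [[0, 0, 0], [0, 0, -75], 1],
    [[0, 0, 0], [0, 0, -78], 1],
    [[0, 0, 0], [0, 0, -79], 1],
    [[0, 0, 0], [0, 0, -79], 1]
  ]
}}

```text
time_s: 20.58
eef_pos: [0.518, 0.3658, 0.0165]
eef_rot: [0.0, 0.999, -0.044, 0.002]
wrist_force: [0.1, -0.7, -1.5]
opening: 0.692
grasp_force: 65.6
```

Call:
{"api": "send_rows", "payload": {
  "series": [
    [[0, 0, 0], [0, 0, -3], 1],
    [[0, 0, 0], [0, 0, -5], 1],
    [[0, 0, 0], [0, 0, -5], 1]
  ]
}}

```text
time_s: 20.95
eef_pos: [0.5175, 0.3655, 0.0111]
eef_rot: [0.001, 0.999, -0.044, 0.001]
wrist_force: [-2.1, -1.8, 4.1]
opening: 0.69
grasp_force: 66.3
```

Contact: the vertical force went from -1.5 to +4 N. Release and retreat straight up.

Call:
{"api": "send_rows", "payload": {
  "series": [
    [[0, 0, 0], [0, 0, 0], -1],
    [[0, 0, 0], [0, 0, 0], -1],
    [[0, 0, 0], [0, 0, 0], -1],
    [[0, 0, 0], [0, 0, 0], -1],
    [[0, 0, 0], [0, 0, 0], -1],
    [[0, 0, 0], [0, 0, 40], -1],
    [[0, 0, 0], [0, 0, 90], -1],
    [[0, 0, 0], [0, 0, 150], -1],
    [[0, 0, 0], [-50, 0, 200], -1],
    [[0, 0, 0], [-100, 0, 220], -1]
  ]
}}

```text
time_s: 22.2
eef_pos: [0.4178, 0.3657, 0.2334]
eef_rot: [-0.001, 0.999, -0.045, 0.003]
wrist_force: [-1.2, 0.9, -0.5]
opening: 1.003
grasp_force: 0.0
```

Call:
{"api": "send_rows", "payload": {
  "series": [
    [[0, 0, 0], [-60, 0, 0], -1],
    [[0, 0, 0], [-100, 0, 0], -1],
    [[0, 0, 0], [-100, 0, 0], -1],
    [[0, 0, 0], [-100, 0, 0], -1]
  ]
}}

```text
time_s: 22.7
eef_pos: [0.3179, 0.3656, 0.2307]
eef_rot: [0.0, 0.999, -0.044, 0.002]
wrist_force: [-0.2, -0.0, -0.2]
opening: 0.998
grasp_force: 0.0
```

```bash
python3 - <<'E'
from bench import telemetry, camera, spotter
from h import *
o=telemetry.get_obs(); print(o['time_s'],o['eef_pos'],o['wrist_force'],o['opening'])
for c in("scene","top"):
    d=camera(c); cv2.imwrite(f"pics/{c}4.png",d['pixels'][...,::-1])
    for t in ("reject","tray_in","can","watch_a"): print(t,[(np.round(r['xyz'],3).tolist(),round(r['conf'],2)) for r in spotter.landmark_of(t,c)[:4]])
E
```

```text
22.7 [0.31793556 0.36557868 0.23070639] [-0.22161444 -0.04998447 -0.2290085 ] 0.9975851986806277
reject [([0.357, 0.18, -0.001], 0.96), ([0.518, 0.367, -0.001], 0.85), ([0.306, -0.374, 0.0], 0.69)]
tray_in [([0.514, 0.37, 0.006], 0.77)]
can [([0.514, -0.366, 0.004], 0.74), ([0.512, -0.139, 0.059], 0.31)]
watch_a [([0.529, 0.054, 0.057], 0.88), ([0.514, -0.136, 0.058], 0.77), ([0.699, -0.323, -0.003], 0.35), ([0.516, 0.368, 0.006], 0.3)]
reject [([0.516, 0.365, 0.005], 0.94), ([0.363, 0.182, 0.002], 0.82), ([0.305, -0.379, 0.001], 0.71)]
tray_in [([0.514, 0.364, 0.003], 0.89)]
can [([0.514, -0.361, 0.005], 0.83), ([0.7, -0.325, -0.001], 0.36)]
watch_a [([0.512, -0.139, 0.057], 0.9), ([0.531, 0.052, 0.06], 0.74)]
```

View pics/scene4.png

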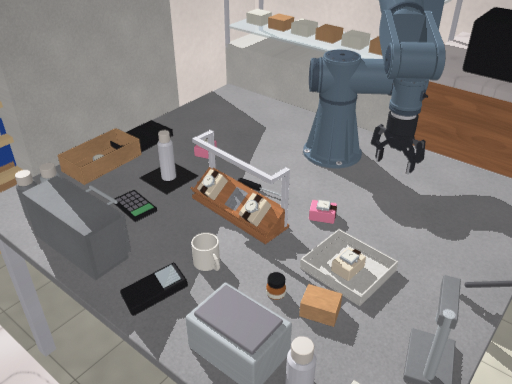

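The can stands on the mat at (167,160). The watch lies face up in the tray at (349,262), and everything else is where it was. Handing in.

```bash
python3 -c "
from bench import ctrl; print(ctrl.hand_in())"
```

```text
the job is handed in; nothing more can be done
None
```

I set the can upright on the mat, put the square watch with its cushion face up on the tray floor, saw nothing else moved in the last pictures, and handed the job in at about 23 s; the hand-in call returned no verdict.

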